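# Shut and latch the gate of a valve burn-in cage

## Robot

A 6-joint arm with a two-finger parallel gripper is mounted at the origin on the work surface. World frame = base frame: x ahead of the robot, y to its left, z up, the work surface at z = 0. Lengths are in m, angles in degrees, forces in N, time in s.
With the tool pointing down it reaches from about 0.375 to 0.925 m from the base axis. Payload 5.7 kg.
Tool frame: the origin (TCP) lies midway between the tips of the shut fingers; the grasp point (between the pads) lies 19 mm behind it (r.hold_point_z is the z of the grasp point in the tool frame, in m); z points along the fingers, y is the direction in which the jaws open and shut (so a half turn about z gives the same grasp; the last joint's range is limited). The gripper opens to 85 mm and grips with 20 to 120 N. Pads are 22 mm wide; open, the fingers measure 114 mm over their backs; the gripper's body (76 mm by 85 mm) begins 54 mm behind the grasp point. The pads swing forward as they close: fully open they stand 13 mm farther back than shut.
Start: joints at [-6.595, 20.558, 86.54, -0, 72.909, -6.595], TCP at [0.6, -0, 0.231] pointing down, gripper open.
Joint ranges: [-170.27, 170.27], [-57.76, 135], [12.27, 136.19], [-55.21, 235.2], [11.17, 155.16], [-170.74, 170.74]. Speed limits (degrees/s): [136.94, 136.94, 180, 180, 180, 180].

## Interface

Orientations are given as a 3x3 rotation matrix whose columns are the frame's x, y, z axes.
In Python, from cell import r gives the robot as it stands.
- The arm moves only by the shell command python3 -m crank 'ROWS' [FORCE]. ROWS is JSON, a list of rows, each an object with "offset": the shift along the tool's x, y, z in m, a list of three; "delta_rot": the turn, a rotation vector about the tool's x, y, z in degrees, a list of three; "fingers": the opening, from 0 (shut) to 1 (fully open). In form: [{"offset": [tx, ty, tz], "delta_rot": [wx, wy, wz], "fingers": fingers}, ...]. A call has 1 to 5 rows; each row is the pose to reach, as a shift and turn from the pose measured when the call began, along the tool's axes at that moment; what a row does not reach only later rows make up. A row lasts 1/12 s, in which the tool goes at most 41.7 mm and 7.16 degrees, less where a joint would pass 70% of its speed; a pose out of reach is approached as far as the arm can. A call with a gripper value outside its range is refused whole. The fingers move at their own pace and stop on an object; FORCE is the grip in N (left out, the last holds). Time passes only in rows, so rows that repeat a pose let the fingers close. It gives the time, the measured TCP pose, the force and the opening at its end, in the units of the state.
- r.sense(): the state, without advancing time (a new reading comes with each control period).
- r.grab_frame(name): name is "scene" or "side" or "wrist"; returns a dict with "pixels" (480x640x3 uint8, red, green, blue), "camera_matrix" (3x3 intrinsics, pixels), "k1" (the pictures are not rectified: a ray, as slopes to the right and down, at radius r is drawn at 1 + k1 r^2 times it, then the intrinsics apply), "position" and "orientation" of the camera in the world. Camera axes: x right, y down, z forward; pixel columns grow to the right and rows downward; lengths in m; the calibration is good to about 2 mm. A picture is of the moment at which its call begins. There is no depth.
- r.hand_in(): hands the job in, once; it reports no verdict.
Trained networks look in a picture, given as the dict that the camera call returned (one of the last four; its "shot" number tells which), for a name from the list of things; names that differ only in an ending like _2 or _b are one class to them, and where a whole thing is asked for, a point or a joint stands for the part that bears it (a point fixed in the world has none). Each returns a list of dicts, best first, with "score" (0 to 1); they miss things now and then, are a little off and sometimes report something else, mostly with a low value. They report only what shows in the picture. A call takes as long as a camera call.
- r.trace(picture, name): "pixels" (480x640 bool, what is visible of it) and "box" ([left, top, right, bottom] in pixels, round what is visible of it).
The state is a dict: "time_s": time; "qpos": joint angles; "joint_vel": joint speeds; "joint_torque": joint torques, N m; "ee_pos": TCP position; "tool_rot": TCP orientation; "ft_force": force on the tool from outside, world axes, zero at the start; "moment": the same for the moment, N m; "gripper_width": opening from 0.0 (shut) to 1.0 (fully open).
Only numpy, scipy, OpenCV 4.12 (cv2) and the standard library are available. Lean on these libraries where they do the work, as an engineer would, in place of code of your own. Each camera call takes 0.05 s, during which the arm holds its last target.

## Task

The gate of the valve burn-in cage has been left standing open. Swing it shut, lifting its latch bar by the ball knob over the lip of the catch, and let the bar drop fully home in the catch so that the gate is latched. Don't touch the valves inside the cage and leave the things standing around it where they are.

Things in the scene. Friction and masses are not known exactly. Their poses are not given: they have to be found in the camera images.
- gate (a joint): gate of the cage: dark framed wire-mesh panel, from 12 to 205 mm off its hinge axis, 8 mm thick, 14 to 144 mm above the table, hinged about a vertical axis at its left edge as the robot sees it. 0 = shut, flush with the cage's front; grows as the free edge swings out towards the robot (clockwise from above), at most 1.4 rad. Light friction (0.05 N m) leaves it where it is put.
- bar (a joint): latch bar on the gate's outer side: flat steel, 22 mm high, 8 mm thick, 0.17 to 0.31 kg, from 45 to 250 mm off the hinge axis, turning in the gate's plane about the pivot. 0 = level, 113 to 135 mm up, on its stop; grows as the free end is lifted (at most 1.0 rad); falls back when let go. Level, it is blocked by the catch's lip at a gate angle of 0.09; from 0.14 rad up it clears the lip.
- knob (a point): centre of the black ball knob on the bar, 30 mm diameter, on a 10 mm stem; the place to take the bar from above. Bar level: 175 mm above the table, 185 mm from the hinge axis along the gate, 15 mm out from the gate's middle plane, 125 mm from the pivot along the bar and 51 mm above it. Its x axis points square to the gate, inwards; its y axis along the bar towards the hinge.
- pivot (a point): pivot of the latch bar, on the bar's centre line 124 mm above the table, 60 mm from the gate's hinge axis along the gate, 15 mm out from the gate's middle plane. The bar turns about a level axis square to the gate.
- hinge (a point): point on the gate's vertical hinge axis, 124 mm above the table, in the gate's middle plane. Moves (turns) with the gate: its -y axis points along the gate to the free edge, its -x axis to the gate's outer side.
- catch (a point): middle of the open-topped slot of the steel catch on the cage's right front post, level with the top of its lip (133 mm up); 222 mm from the hinge axis along the shut gate, 15 mm out from its middle plane. The slot, between post and upturned outer lip (26 mm long, 6 mm thick), is 17 mm wide, 22 mm deep; the latched bar lies in it. Its x axis points into the cage, y towards the hinge.
- valve_board: fixed aluminium socket board 110 x 160 x 32 mm with four glass valves (36 mm diameter, tops 129 mm above the table) inside the open-topped mesh cage; origin under its centre, 115 mm behind the gate. The cage is 230 mm wide and 205 mm deep, its walls 144 mm high.
- transformer: bystander near the cage: black power transformer on a steel foot, 100 x 100 x 82 mm tall; origin at the middle of its underside
- capacitor: bystander near the cage: small upright can capacitor, 35 mm diameter, 48 mm tall; origin at the middle of its underside
- screwdriver: bystander near the cage: screwdriver lying flat; origin at the middle of its underside (middle of its length)
- solder_spool: bystander near the cage: grey spool standing on its flange, 60 mm diameter, 40 mm tall; origin at the middle of its underside
- spray_can: bystander near the cage: upright spray can, 52 mm diameter, 150 mm tall; origin at the middle of its underside
- spare_valve: bystander near the cage: spare glass valve standing on its black base, 44 mm diameter, 90 mm tall; origin at the middle of its underside
- flux_jar: bystander near the cage: small jar, 50 mm diameter, 50 mm tall; origin at the middle of its underside

How it is judged (in metres and radians):
On the way:
1. the latch bar is lifted above the catch's lip with the gate still open (value of joint bar above 0.13 rad and value of joint gate above 0.07 rad), for 0.1 s.
At the end, for the whole second after the job is handed in: The gate is shut (within 0.045 rad, the play that the catch leaves) and the latch bar lies home in the catch (within 0.035 rad of level), both by themselves (value of joint gate below 0.045 rad and value of joint bar below 0.035 rad); the robot touches nothing.
It fails at once if a bystander near the cage is shifted by more than 30 mm or knocked over (distance of any of transformer, capacitor, screwdriver, solder_spool, spray_can, spare_valve, flux_jar from where it was at the start of the episode above 0.03 m or angle between any of transformer, capacitor, solder_spool, spray_can, spare_valve, flux_jar's own z axis and vertical above 0.6 rad).
It fails at once if the robot touches the valves or their board in the cage (contact force between any of the fingers, the arm and valve_board above 1 N).
It also fails if it takes over 38 s, if anything falls off the work surface, if the arm or the gripper's body presses on something with over 40 N, if the wrist force passes 120 N, or if a joint passes its speed limit or range.

## Working session

There is one attempt and no reset: what is moved stays moved. The work goes in short steps, Python scripts to look and compute and a shell command to move; the robot and the scene stay as the last step left them, time stands still between calls to the robot, and variables do not carry over. Pictures are saved under pics/ and viewed, and the job is handed in when it is done.

```bash
ls; mkdir -p pics
python3 - <<'E'
from cell import r
import cv2
print(r.sense())
for n in ("scene","side"):
    f=r.grab_frame(n)
    cv2.imwrite(f"pics/{n}0.png",f["pixels"][:,:,::-1])
    print(n,f["camera_matrix"],f["k1"],f["position"],f["orientation"],f["shot"])
E
```

```text
pics
{'time_s': 0.0, 'qpos': array([-6.59746154e+00,  2.05996613e+01,  8.65995915e+01,  3.20731172e-03,
        7.29078665e+01, -6.59494297e+00]), 'joint_vel': array([-0.08109932, -0.13388338,  0.00511404,  0.06308771,  0.09875712,
        0.02906066]), 'joint_torque': array([ 1.96551155e-03, -5.27614331e+01, -2.78626120e+01, -6.37880498e-05,
        1.32890840e-02, -2.81424428e-05]), 'ee_pos': array([5.99319559e-01, 6.26507222e-05, 2.30431632e-01]), 'tool_rot': array([[ 6.07078153e-05,  9.99998285e-01, -1.85105395e-03],
       [ 9.99999962e-01, -6.02119196e-05,  2.67953611e-04],
       [ 2.67841696e-04, -1.85107015e-03, -9.99998251e-01]]), 'ft_force': array([-0.4618595 , -0.22688834,  0.22304073]), 'moment': array([-0.04203752,  0.00190114,  0.00316728]), 'gripper_width': 1.0022974489300334}
scene [[477.2009669    0.         322.02262207]
 [  0.         477.2009669  240.3328708 ]
 [  0.           0.           1.        ]] 0.03137017333579836 [ 1.09029757 -0.24914869  0.72396895] [[ 0.48209411  0.61353066 -0.62543217]
 [ 0.87598224 -0.35018205  0.33170415]
 [-0.01550445 -0.70778009 -0.70626267]] 1
side [[544.88507957   0.         318.14971333]
 [  0.         544.88507957 235.11180085]
 [  0.           0.           1.        ]] -0.1454670981175781 [0.47578355 0.90061643 0.96267304] [[-0.98825621 -0.10916873  0.10691986]
 [-0.15267528  0.67649852 -0.72044431]
 [ 0.00631886 -0.72830759 -0.68522123]] 2
```

View pics/scene0.png

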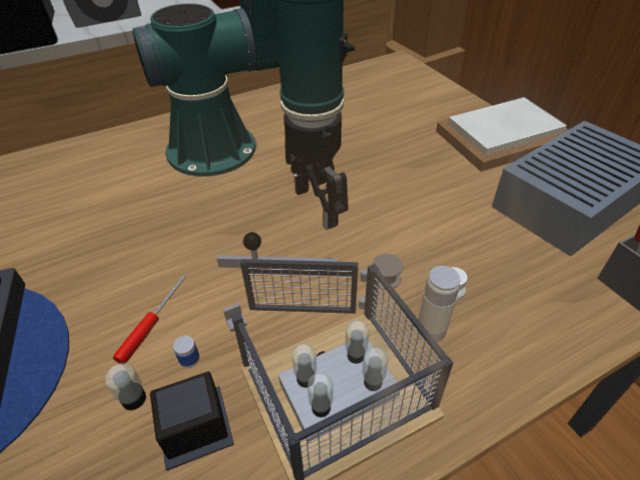

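View pics/side0.png

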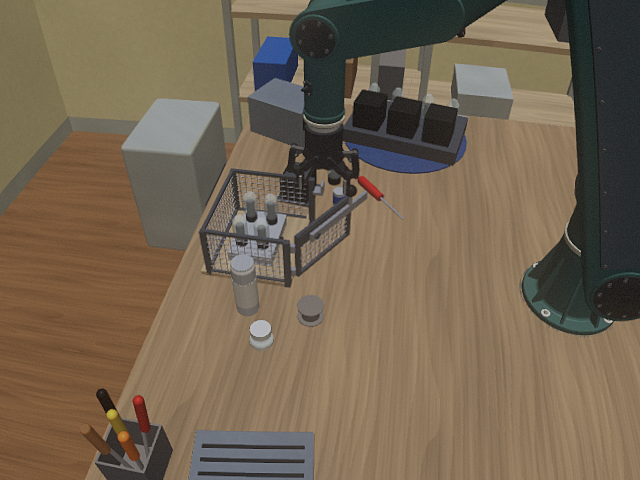

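```bash
cat > h.py <<'E'
import numpy as np, cv2
from cell import r
def project(f,P):
    P=np.atleast_2d(P); c=(P-f["position"])@np.array(f["orientation"])
    s=c[:,:2]/c[:,2:]; s=s*(1+f["k1"]*(s**2).sum(1,keepdims=True))
    K=np.array(f["camera_matrix"]); return s@K[:2,:2].T+K[:2,2]
def ray(f,uv):
    K=np.array(f["camera_matrix"]); d=np.array([f["k1"],0,0,0,0.])
    s=cv2.undistortPoints(np.array([[uv]],float),K,d)[0,0]
    v=np.array(f["orientation"])@np.array([s[0],s[1],1]); return np.array(f["position"]),v/np.linalg.norm(v)
def atz(f,uv,z):
    p,v=ray(f,uv); return p+v*(z-p[2])/v[2]
def tri(f1,a,f2,b):
    p,u=ray(f1,a); q,v=ray(f2,b)
    t=np.linalg.lstsq(np.c_[u,-v],q-p,rcond=None)[0]
    A=p+u*t[0];B=q+v*t[1]; return (A+B)/2,np.linalg.norm(A-B)
E
python3 - <<'E'
from h import *
import pickle
fs={}
for n in ("scene","side"):
    f=r.grab_frame(n); fs[n]=f
    im=f["pixels"][:,:,::-1].copy()
    for k,name in enumerate(["gate","bar","knob","pivot","valve_board","transformer","capacitor","screwdriver","solder_spool","spray_can","spare_valve","flux_jar"]):
        for d in r.trace(f,name)[:2]:
            m=d["pixels"]; ys,xs=np.nonzero(m)
            print(n,name,round(d["score"],2),np.round(d["box"]),round(xs.mean(),1),round(ys.mean(),1),m.sum())
    a,b=(slice(200,480),slice(190,470)) if n=="scene" else (slice(140,300),slice(190,420))
    cv2.imwrite(f"pics/{n}z.png",cv2.resize(im[a,b],None,fx=2 if n=="scene" else 3.4,fy=2 if n=="scene" else 3.4,interpolation=cv2.INTER_CUBIC))
pickle.dump(fs,open("f0.pkl","wb"))
E
```

```text
scene gate 0.65 [217. 232. 364. 314.] 292.4 275.8 3979
scene gate 0.32 [172. 337. 202. 366.] 186.1 351.4 624
scene bar 0.67 [215. 235. 338. 270.] 255.4 254.0 941
scene bar 0.32 [217. 229. 364. 315.] 292.5 276.3 4494
scene knob 0.93 [218. 231. 336. 268.] 253.9 253.1 715
scene pivot 0.68 [217. 231. 338. 268.] 256.8 253.9 873
scene valve_board 0.94 [279. 320. 399. 440.] 334.9 377.9 7338
scene transformer 0.74 [153. 373. 237. 471.] 189.6 419.7 5659
scene capacitor 0.78 [171. 336. 200. 366.] 185.9 351.2 612
scene screwdriver 0.78 [113. 274. 186. 364.] 140.7 331.2 1057
scene solder_spool 0.8 [374. 256. 405. 286.] 389.9 267.3 621
scene spray_can 0.68 [420. 264. 458. 341.] 439.1 300.5 2140
scene spray_can 0.3 [215. 232. 369. 315.] 291.9 276.0 3802
scene spare_valve 0.75 [105. 364. 146. 411.] 125.9 385.8 1291
scene flux_jar 0.69 [454. 266. 467. 300.] 461.3 283.5 215
side gate 0.78 [290. 188. 364. 278.] 325.3 230.3 2173
side gate 0.68 [201. 167. 363. 284.] 270.3 232.0 9337
side bar 0.69 [308. 185. 372. 240.] 340.3 212.6 652
side knob 0.72 [310. 184. 371. 241.] 340.8 212.1 676
side knob 0.7 [32
[... 284 characters left out ...]
er 0.54 [298. 295. 324. 327.] 310.4 310.0 691
side capacitor 0.53 [330. 186. 343. 203.] 338.1 194.7 130
side capacitor 0.26 [228. 190. 288. 268.] 257.8 229.3 2728
side screwdriver 0.63 [360. 176. 405. 219.] 372.7 190.7 287
side screwdriver 0.24 [288. 182. 367. 278.] 325.6 229.2 2037
side solder_spool 0.57 [296. 295. 325. 328.] 310.0 310.0 700
side solder_spool 0.31 [249. 322. 275. 354.] 260.6 335.9 650
side spray_can 0.81 [235. 253. 259. 313.] 244.5 284.4 1380
side spray_can 0.46 [308. 184. 370. 244.] 340.6 212.5 759
side spare_valve 0.71 [234. 253. 256. 312.] 244.6 284.9 1335
side spare_valve 0.49 [326. 172. 340. 188.] 333.3 177.4 175
side flux_jar 0.85 [250. 324. 275. 352.] 261.0 335.5 623
```

View pics/scenez.png

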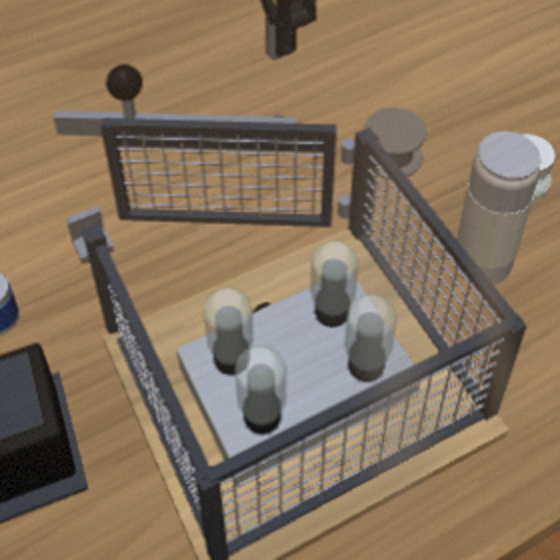

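View pics/sidez.png

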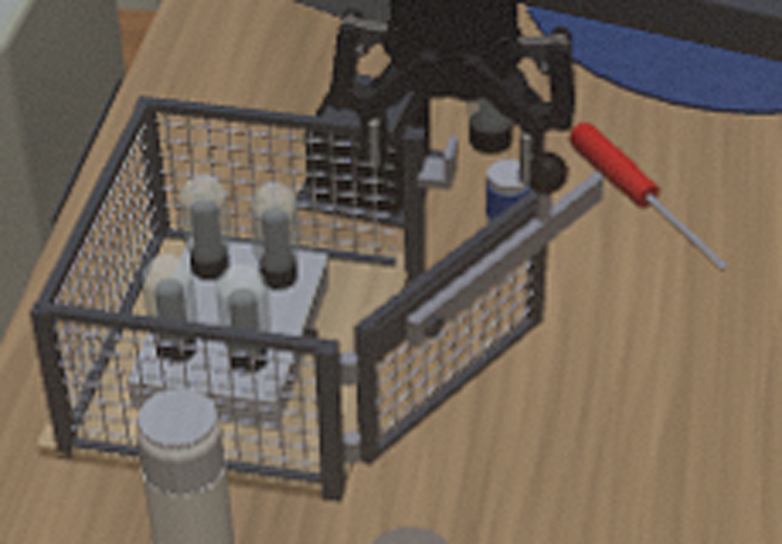

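```bash
cat > fit.py <<'E'
from h import *
import pickle
from scipy.optimize import least_squares
fs=pickle.load(open("f0.pkl","rb")); S,D=fs["scene"],fs["side"]
sz=lambda u,v:(190+u/2,200+v/2); dz=lambda u,v:(190+u/3.4,140+v/3.4)
def gp(p,rr,out,z):  # along gate rr, outwards out
    x,y,a=p[:3]; f=np.array([np.cos(a),np.sin(a)]); 
    n=np.array([f[1],-f[0]])  # outward: free=(0,-1)->out=(-1,0)
    q=np.array([x,y])+rr*f+out*n; return np.r_[q,z]
obs=[(S,sz(124,82),(.185,.015,.175)),(S,sz(105,121),(.205,.004,.144)),(S,sz(334,126),(.012,.004,.144)),
(S,sz(123,221),(.205,-.004,.014)),(S,sz(331,225),(.012,-.004,.014)),
(D,dz(549,171),(.185,.015,.175)),(D,dz(370,460),(.012,.004,.014)),(D,dz(541,322),(.205,.004,.014)),(D,dz(360,328),(.012,.004,.144))]
def res(p): return np.concatenate([project(f,gp(p,*g))[0]-uv for f,uv,g in obs])
if __name__=="__main__":
    print(tri(S,obs[0][1],D,obs[5][1]))
    s=least_squares(res,[.75,.1,-2.5],loss="soft_l1"); p=s.x
    print(p,np.degrees(p[2])); print(np.round(res(p).reshape(-1,2),1))
    print("knob",gp(p,.185,.015,.175),"pivot",gp(p,.06,.015,.124))
    # catch lip pixels in scene, z .133
    print("catch guess",atz(S,sz(88,222),.133), "post top", atz(S,sz(95,240),.144))
    print("board floor back corners", atz(S,sz(210,470),.144),atz(S,sz(515,325),.144),atz(S,sz(365,135),.144))
E
python3 fit.py
```

```text
(array([ 0.54623567, -0.09098617,  0.1732277 ]), np.float64(0.0014802929156106444))
[ 0.65954587  0.05856418 -2.12642047] -121.83491855177114
[[ 0.4  0. ]
 [-0.9 -1.9]
 [ 1.  -1.2]
 [-1.2 -0.7]
 [-0.2  0.8]
 [-1.5 -0.4]
 [-1.1  0.9]
 [-0.6 -0.8]
 [ 0.6 -0.4]]
knob [ 0.54921968 -0.09069442  0.175     ] pivot [0.61515388 0.015502   0.124     ]
catch guess [ 0.63428898 -0.1623803   0.133     ] post top [ 0.66073779 -0.1654984   0.144     ]
board floor back corners [ 0.85446725 -0.16719857  0.144     ] [0.86711382 0.05803814 0.144     ] [0.67205355 0.06432836 0.144     ]
```

```bash
python3 -m crank '[{"offset":[-0.03,-0.017,0],"delta_rot":[0,0,7],"fingers":1},{"offset":[-0.06,-0.034,0],"delta_rot":[0,0,14],"fingers":1},{"offset":[-0.091,-0.052,0],"delta_rot":[0,0,21],"fingers":1},{"offset":[-0.091,-0.052,0],"delta_rot":[0,0,28],"fingers":1},{"offset":[-0.091,-0.052,0],"delta_rot":[0,0,31.8],"fingers":1}]' 40
python3 - <<'E'
from h import *
for n in ("wrist","side"):
    f=r.grab_frame(n)
    cv2.imwrite(f"pics/{n}1.png",f["pixels"][:,:,::-1])
    print(f["position"])
    for d in r.trace(f,"knob")[:2]: print(n,d["score"],d["box"])
    print(project(f,[.5475,-.091,.174]),project(f,[.549,-.0907,.175]))
s=r.sense();print(s["ee_pos"],s["tool_rot"],s["ft_force"],r.hold_point_z)
E
```

```text
time_s: 1.82
ee_pos: [0.547, -0.0928, 0.2314]
tool_rot: [[0.535, 0.845, -0.0], [0.845, -0.535, -0.0], [-0.0, -0.0, -1.0]]
ft_force: [-0.3, -0.0, 0.6]
gripper_width: 1.004
[ 0.58834509 -0.02784373  0.37414368]
wrist 0.71 [285.4, 1.6, 342.3, 337.3]
wrist 0.4 [257.2, 357.6, 447.4, 423.0]
[[312.26561508 261.96843976]] [[314.41880471 260.72407203]]
[0.47578355 0.90061643 0.96267304]
side 0.68 [309.7, 181.7, 368.6, 243.0]
side 0.16 [196.9, 168.4, 366.3, 287.5]
[[350.7021299  190.18178279]] [[350.06520944 189.85798992]]
[ 0.54806796 -0.09095197  0.23132115] [[ 5.24843433e-01  8.51198782e-01  6.24693236e-05]
 [ 8.51198781e-01 -5.24843436e-01  4.56356594e-05]
 [ 7.16316322e-05  2.92222360e-05 -9.99999997e-01]] [-0.06970859  0.29640093 -0.21261663] -0.0187
```

View pics/wrist1.png

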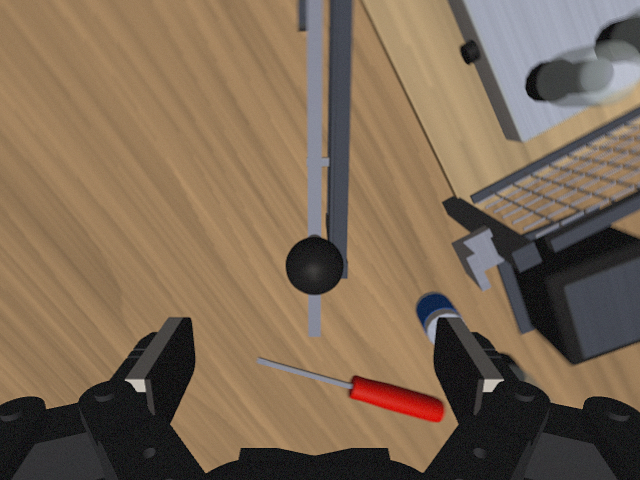

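View pics/side1.png

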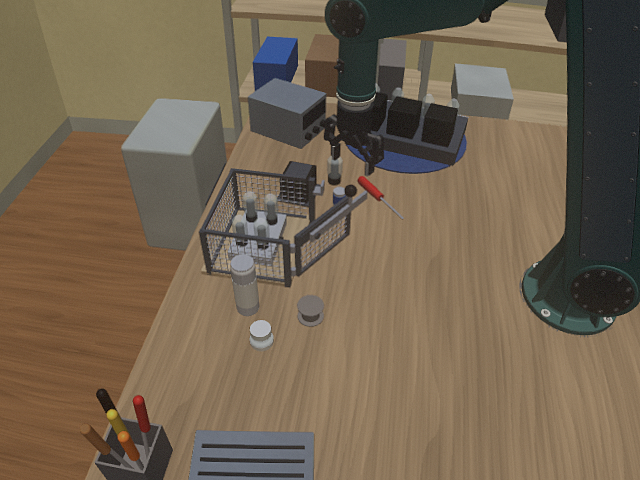

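The wrist picture shows the knob at (314,266), the bar vertical in the image (jaws square to the gate) and the catch at about (480,258). I'll locate both from it.

Run:
```python
from h import *
f=r.grab_frame("wrist")
print("knob",atz(f,(314.5,265.5),.175)); 
im=f["pixels"][180:340,400:600,::-1]; cv2.imwrite("pics/catch1.png",cv2.resize(im,None,fx=3.8,fy=3.5,interpolation=cv2.INTER_CUBIC))
for uv in [(480,258),(455,245),(493,228),(485,288)]: print(uv,atz(f,uv,.133))
print(atz(f,(314,335),.124),atz(f,(314,5),.124))
s=r.sense();print(s["ee_pos"])
```

```text
knob [ 0.54878031 -0.09107746  0.175     ]
(480, 258) [ 0.63010508 -0.15438915  0.133     ]
(455, 245) [ 0.62064863 -0.13861347  0.133     ]
(493, 228) [ 0.64490414 -0.14086367  0.133     ]
(485, 288) [ 0.62428827 -0.17453683  0.133     ]
[ 0.51167653 -0.15088324  0.124     ] [0.61659018 0.01936    0.124     ]
[ 0.54811663 -0.09079238  0.23129413]
```

View pics/catch1.png

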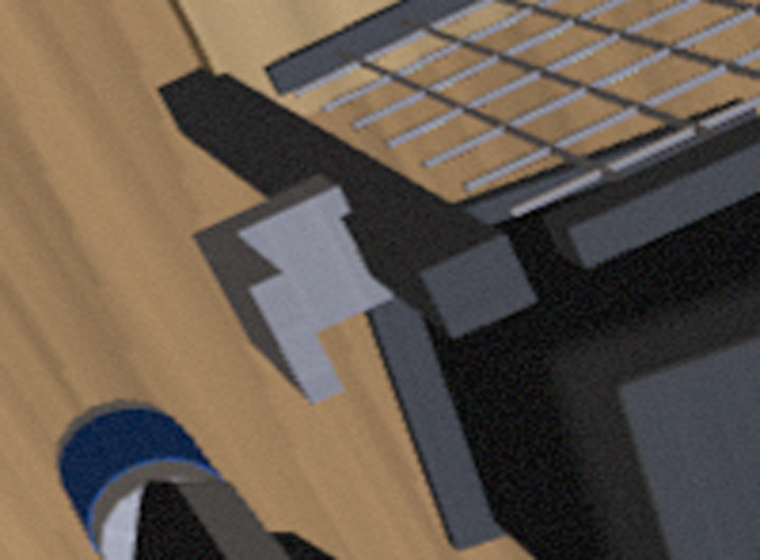

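```bash
python3 -m crank '[{"offset":[0,0.001,0.03],"delta_rot":[0,0,0],"fingers":1},{"offset":[0,0.001,0.055],"delta_rot":[0,0,0],"fingers":1},{"offset":[0,0.001,0.078],"delta_rot":[0,0,0],"fingers":1},{"offset":[0,0.001,0.078],"delta_rot":[0,0,0],"fingers":0.6},{"offset":[0,0.001,0.078],"delta_rot":[0,0,0],"fingers":0.5}]' 30
python3 - <<'E'
from h import *
f=r.grab_frame("wrist")
cv2.imwrite("pics/wrist2.png",f["pixels"][:,:,::-1])
s=r.sense();print(s["time_s"],s["ee_pos"],s["gripper_width"],s["ft_force"])
E
```

```text
time_s: 2.48
ee_pos: [0.5482, -0.0906, 0.1524]
tool_rot: [[0.523, 0.852, -0.003], [0.852, -0.523, 0.001], [-0.001, -0.003, -1.0]]
ft_force: [-0.2, -0.7, 1.1]
gripper_width: 0.745
2.5333 [ 0.54937472 -0.09106527  0.15376137] 0.6653555877768025 [ 1.17940667  0.56229986 -0.48837021]
```

View pics/wrist2.png

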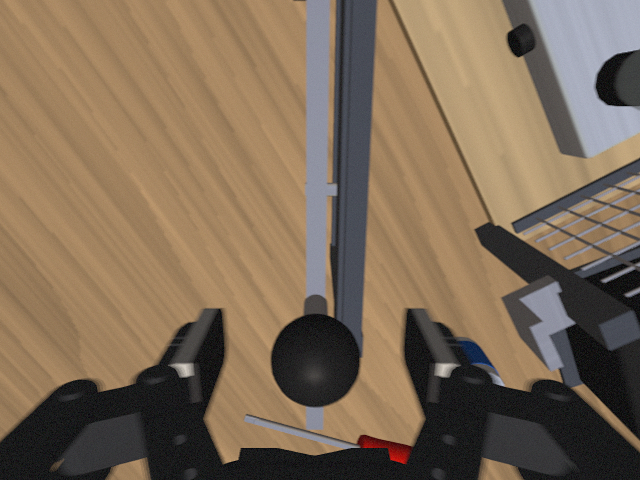

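The knob at (315,361) is centred between the pads; the tips are above the gate's top edge. Closing.

```bash
python3 -m crank '[{"offset":[0,0,0],"delta_rot":[0,0,0],"fingers":0.3},{"offset":[0,0,0],"delta_rot":[0,0,0],"fingers":0.2},{"offset":[0,0,0],"delta_rot":[0,0,0],"fingers":0.1},{"offset":[0,0,0],"delta_rot":[0,0,0],"fingers":0.1},{"offset":[0,0,0],"delta_rot":[0,0,0],"fingers":0.1}]' 35
python3 - <<'E'
from h import *
f=r.grab_frame("wrist")
cv2.imwrite("pics/wrist3.png",f["pixels"][:,:,::-1])
s=r.sense();print(s["time_s"],s["ee_pos"],s["gripper_width"],s["ft_force"])
E
```

```text
time_s: 2.95
ee_pos: [0.5509, -0.0914, 0.1555]
tool_rot: [[0.523, 0.852, 0.004], [0.852, -0.523, -0.001], [0.001, 0.003, -1.0]]
ft_force: [0.5, -0.1, 7.5]
gripper_width: 0.329
3.0 [ 0.55085143 -0.09136923  0.15552253] 0.33042302439000276 [-0.70261577 -0.04402935  7.60758646]
```

View pics/wrist3.png

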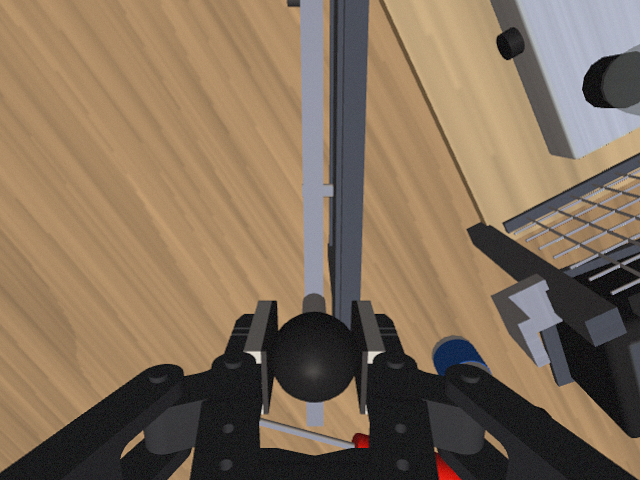

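```bash
python3 -m crank '[{"offset":[0.003,0,-0.0075],"delta_rot":[0,0,0],"fingers":0.1},{"offset":[0.0073,0,-0.015],"delta_rot":[0,0,0],"fingers":0.1},{"offset":[0.0118,0,-0.0225],"delta_rot":[0,0,0],"fingers":0.1},{"offset":[0.0165,0,-0.0295],"delta_rot":[0,0,0],"fingers":0.1},{"offset":[0.0165,0,-0.0295],"delta_rot":[0,0,0],"fingers":0.1}]' 40
python3 - <<'E'
from h import *
for n in("wrist","side"):
    f=r.grab_frame(n)
    cv2.imwrite(f"pics/{n}4.png",f["pixels"][:,:,::-1])
    if n=="side": cv2.imwrite("pics/sidez4.png",cv2.resize(f["pixels"][140:300,190:420,::-1],None,fx=3.4,fy=3.4))
s=r.sense();print(s["time_s"],s["ee_pos"],s["gripper_width"],s["ft_force"],s["tool_rot"])
E
```

```text
time_s: 3.42
ee_pos: [0.5603, -0.0766, 0.1867]
tool_rot: [[0.522, 0.853, 0.005], [0.853, -0.523, -0.001], [0.002, 0.005, -1.0]]
ft_force: [0.3, 0.5, -2.7]
gripper_width: 0.324
3.5167 [ 0.55934192 -0.07715819  0.18536605] 0.3243818371563136 [-0.78948974 -0.48093658 -2.69491614] [[ 5.22566725e-01  8.52591187e-01  3.50516702e-03]
 [ 8.52598169e-01 -5.22565147e-01 -1.42463107e-03]
 [ 6.17050221e-04  3.73296377e-03 -9.99992842e-01]]
```

View pics/sidez4.png

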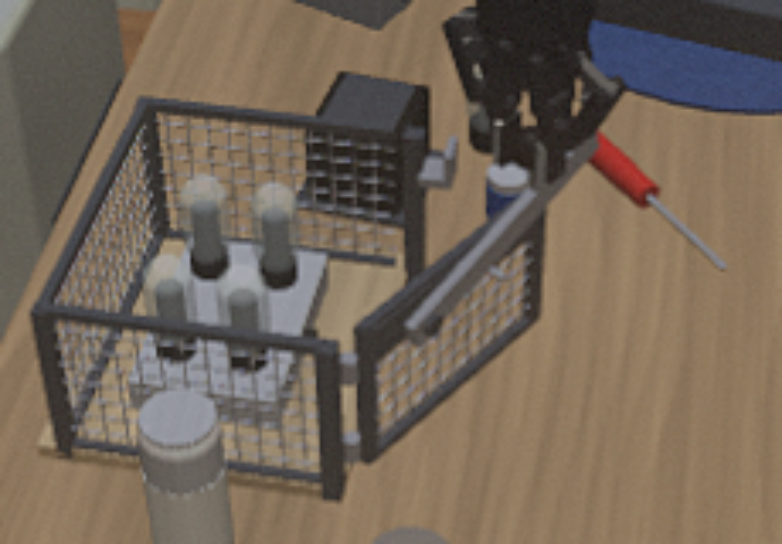

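View pics/wrist4.png

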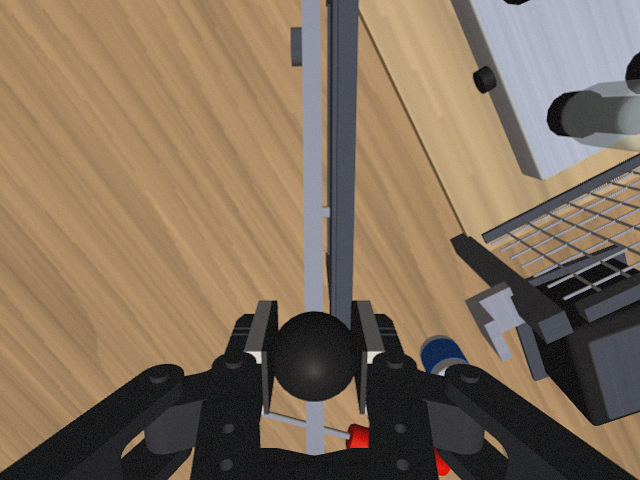

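Run:
```python
from h import *
import pickle
f=r.grab_frame("wrist"); pickle.dump(f,open("f4.pkl","wb"))
cv2.imwrite("pics/catch4.png",cv2.resize(f["pixels"][260:380,440:600,::-1],None,fx=5,fy=5,interpolation=cv2.INTER_CUBIC))
```

```text
(no output)
```

View pics/catch4.png

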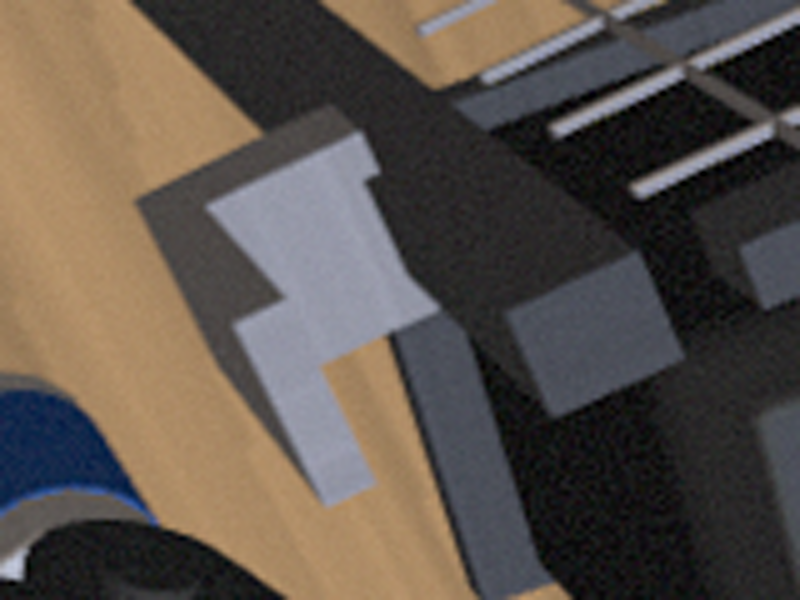

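Run:
```python
from h import *
import pickle
f=pickle.load(open("f4.pkl","rb"))
g=lambda u,v,z:atz(f,(440+u/5,260+v/5),z)[:2]
A,B,C,D=[g(u,v,.133) for u,v in [(233,327),(280,302),(375,485),(325,507)]]
print(A,B,C,D,np.linalg.norm(D-A),np.linalg.norm(C-D),np.linalg.norm(C-B))
print("lip dir",np.degrees(np.arctan2(*(D-A)[::-1])),np.degrees(np.arctan2(*(C-B)[::-1])))
m=(A+B+C+D)/4;H=np.array([.6595,.0586]);d=m-H
print("lip c",m,np.linalg.norm(d),np.hypot(.222,.0265),"shut dir",np.degrees(np.arctan2(d[1],d[0])+np.arctan2(.0265,.222)))
P=[g(u,v,.144) for u,v in [(508,315),(555,417),(683,355),(640,250)]];print(P)
print(np.degrees(np.arctan2(*(P[1]-P[0])[::-1])),np.degrees(np.arctan2(*(P[2]-P[3])[::-1])))
# knob targets along the swing
a0=-121.83
def knob(ph,b):
    t=np.radians(ph);fd=np.array([np.cos(t),np.sin(t)]);n=np.array([fd[1],-fd[0]])
    return H+(.06+.125*np.cos(b)-.051*np.sin(b))*fd+.015*n
s=r.sense();R=np.array(s["tool_rot"])
k0=knob(a0,.25)
for ph in (-115,-110,-105,-100,-96,-93.3,-92):
    d=np.r_[knob(ph,.25)-k0,0]; print(ph,np.round(R.T@d,4),-(ph-a0))
```

```text
[ 0.62088421 -0.15265008] [ 0.62633302 -0.15253176] [ 0.6260384 -0.1784252] [ 0.62029357 -0.17813372] 0.025490481883444153 0.0057522179892649725 0.02589511592695282
lip dir -91.32772483915429 -90.65190365028676
lip c [ 0.6233873  -0.16543519] 0.2269270665099655 0.22357604970121464 shut dir -92.34970974077817
[array([ 0.64358153, -0.15782887]), array([ 0.64323205, -0.17120286]), array([ 0.6568319 , -0.17124959]), array([ 0.65740904, -0.15790374])]
-91.49689598360813 -92.47619917609516
-115 [-0.0007  0.0201  0.0001] -6.829999999999998
-110 [0.0003 0.0349 0.0001] -11.829999999999998
-105 [0.0026 0.0494 0.0002] -16.83
-100 [0.0062 0.0638 0.0002] -21.83
-96 [0.0099 0.075  0.0002] -25.83
-93.3 [0.0129 0.0824 0.0003] -28.53
-92 [0.0144 0.0859 0.0003] -29.83
```

```bash
python3 -m crank '[{"offset":[-0.0006,0.0128,0],"delta_rot":[0,0,-4.4],"fingers":0.1},{"offset":[-0.0005,0.026,0],"delta_rot":[0,0,-8.8],"fingers":0.1},{"offset":[0.0008,0.039,0],"delta_rot":[0,0,-13.1],"fingers":0.1},{"offset":[0.003,0.0515,0],"delta_rot":[0,0,-17.5],"fingers":0.1},{"offset":[0.0062,0.0638,0],"delta_rot":[0,0,-21.8],"fingers":0.1}]' 40
python3 - <<'E'
from h import *
for n in("wrist","side"):
    f=r.grab_frame(n)
    cv2.imwrite(f"pics/{n}5.png",f["pixels"][:,:,::-1])
    if n=="side": cv2.imwrite("pics/sidez5.png",cv2.resize(f["pixels"][140:300,190:420,::-1],None,fx=3.4,fy=3.4))
s=r.sense();print(s["time_s"],s["ee_pos"],s["gripper_width"],s["ft_force"],s["tool_rot"])
E
```

```text
time_s: 3.98
ee_pos: [0.6163, -0.1052, 0.1842]
tool_rot: [[0.166, 0.986, 0.001], [0.986, -0.166, 0.0], [0.0, 0.001, -1.0]]
ft_force: [-0.1, 2.5, -5.0]
gripper_width: 0.327
4.0833 [ 0.61747522 -0.10553055  0.18411476] 0.32799875140357504 [-1.78136078  2.78444455 -4.89414318] [[ 1.67956607e-01  9.85791934e-01  2.20015692e-03]
 [ 9.85794382e-01 -1.67955924e-01 -4.93171933e-04]
 [-1.16635526e-04  2.25173381e-03 -9.99997458e-01]]
```

View pics/sidez5.png

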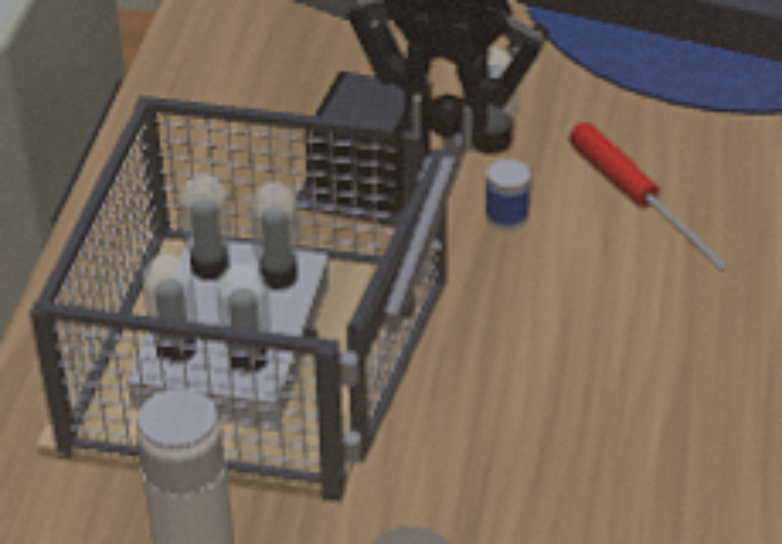

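View pics/wrist5.png

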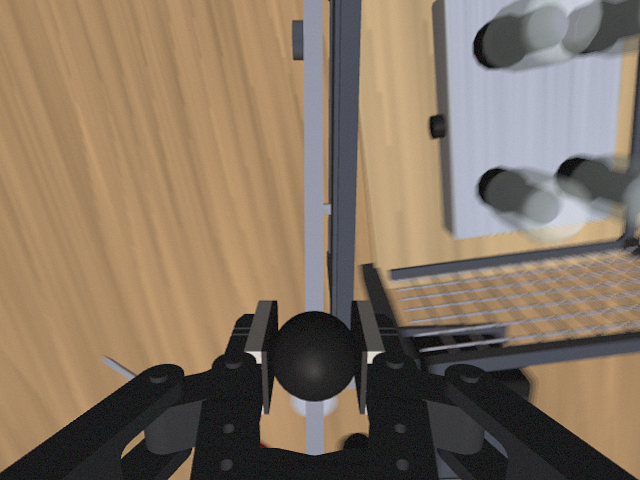

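```bash
python3 -m crank '[{"offset":[-0.0005,0.006,0],"delta_rot":[0,0,-2],"fingers":0.1},{"offset":[-0.0006,0.012,0],"delta_rot":[0,0,-4],"fingers":0.1},{"offset":[-0.0005,0.017,0],"delta_rot":[0,0,-5.7],"fingers":0.1},{"offset":[-0.0003,0.0215,0],"delta_rot":[0,0,-7.3],"fingers":0.1},{"offset":[-0.0003,0.0215,0],"delta_rot":[0,0,-7.3],"fingers":0.1}]' 40
python3 - <<'E'
from h import *
for n in("scene","side"):
    f=r.grab_frame(n)
    im=f["pixels"][140:300,190:420,::-1] if n=="side" else f["pixels"][200:360,190:400,::-1]
    cv2.imwrite(f"pics/{n}z6.png",cv2.resize(im,None,fx=3.4,fy=3.4))
s=r.sense();print(s["time_s"],s["ee_pos"],s["gripper_width"],s["ft_force"],s["tool_rot"])
E
```

```text
time_s: 4.5
ee_pos: [0.6375, -0.1097, 0.1835]
tool_rot: [[0.042, 0.999, -0.0], [0.999, -0.042, -0.001], [-0.001, -0.0, -1.0]]
ft_force: [-1.0, 0.8, -2.6]
gripper_width: 0.324
4.6 [ 0.63753383 -0.10951029  0.18373588] 0.3270616350555355 [-1.03028891  0.57423967 -2.87731257] [[ 4.34473459e-02  9.99055507e-01  6.49447083e-04]
 [ 9.99055554e-01 -4.34469574e-02 -6.00854710e-04]
 [-5.72070708e-04  6.74939258e-04 -9.99999609e-01]]
```

View pics/sidez6.png

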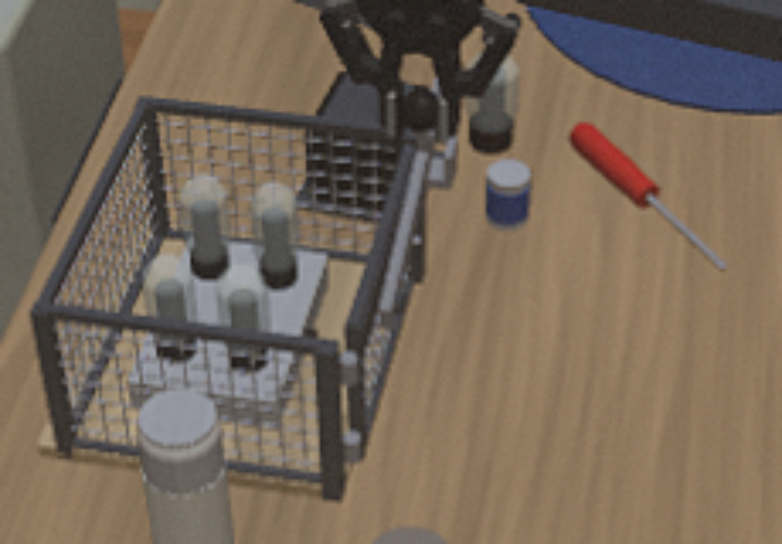

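View pics/scenez6.png

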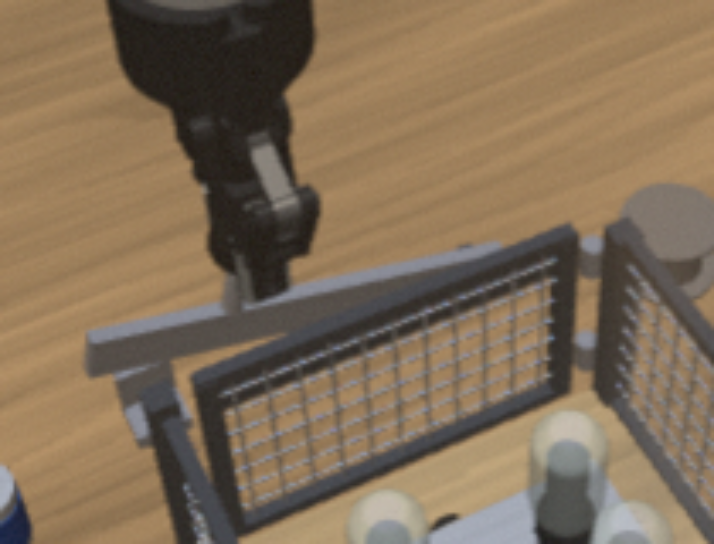

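```bash
python3 -m crank '[{"offset":[0,0.0015,0],"delta_rot":[0,0,0],"fingers":0.1},{"offset":[0,0.003,0],"delta_rot":[0,0,0],"fingers":0.1},{"offset":[0,0.003,0],"delta_rot":[0,0,0],"fingers":0.1}]' 40
python3 - <<'E'
from h import *
f=r.grab_frame("wrist"); cv2.imwrite("pics/wrist7.png",f["pixels"][:,:,::-1])
s=r.sense();print(s["time_s"],s["ee_pos"],s["gripper_width"],s["ft_force"],s["moment"])
E
```

```text
time_s: 4.85
ee_pos: [0.6377, -0.1099, 0.1831]
tool_rot: [[0.044, 0.999, -0.005], [0.999, -0.044, -0.001], [-0.001, -0.005, -1.0]]
ft_force: [-7.8, -1.5, -1.0]
gripper_width: 0.325
4.9 [ 0.63774879 -0.10992857  0.18310733] 0.32337554713727684 [-7.50942401 -2.30523171  0.15970599] [-0.33710068  1.03699944  0.29231658]
```

View pics/wrist7.png

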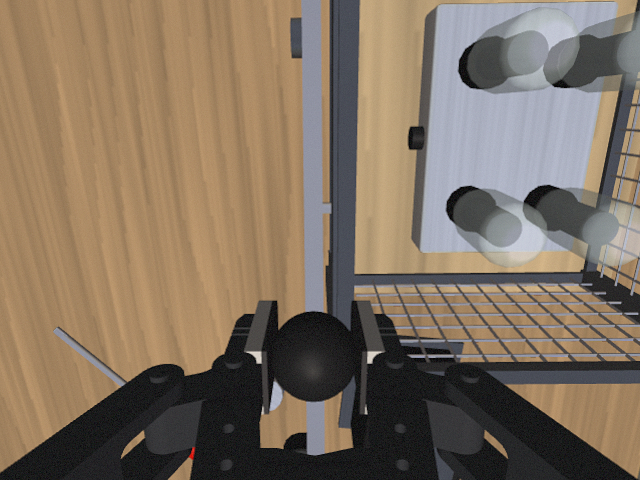

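The side force of -7.8 N with no motion shows the gate is against its stop. Lowering the bar along its arc.

```bash
python3 -m crank '[{"offset":[-0.0045,0.001,0.007],"delta_rot":[0,0,0],"fingers":0.1},{"offset":[-0.0085,0.001,0.0135],"delta_rot":[0,0,0],"fingers":0.1},{"offset":[-0.012,0.001,0.0205],"delta_rot":[0,0,0],"fingers":0.1},{"offset":[-0.0153,0.001,0.0275],"delta_rot":[0,0,0],"fingers":0.1},{"offset":[-0.0153,0.001,0.0275],"delta_rot":[0,0,0],"fingers":0.1}]' 40
python3 - <<'E'
from h import *
for n in("scene","side"):
    f=r.grab_frame(n)
    im=f["pixels"][140:300,190:420,::-1] if n=="side" else f["pixels"][200:360,190:400,::-1]
    cv2.imwrite(f"pics/{n}z8.png",cv2.resize(im,None,fx=3.4,fy=3.4))
s=r.sense();print(s["time_s"],s["ee_pos"],s["gripper_width"],s["ft_force"],s["moment"])
E
```

```text
time_s: 5.32
ee_pos: [0.637, -0.1257, 0.1552]
tool_rot: [[0.046, 0.999, -0.006], [0.999, -0.046, -0.0], [-0.001, -0.006, -1.0]]
ft_force: [-4.0, -0.5, 1.0]
gripper_width: 0.325
5.4167 [ 0.63709337 -0.12575209  0.15513595] 0.32581104258372506 [-5.26595776 -2.22843537 -0.4589701 ] [-0.09689151  1.06032517 -0.21169866]
```

View pics/sidez8.png

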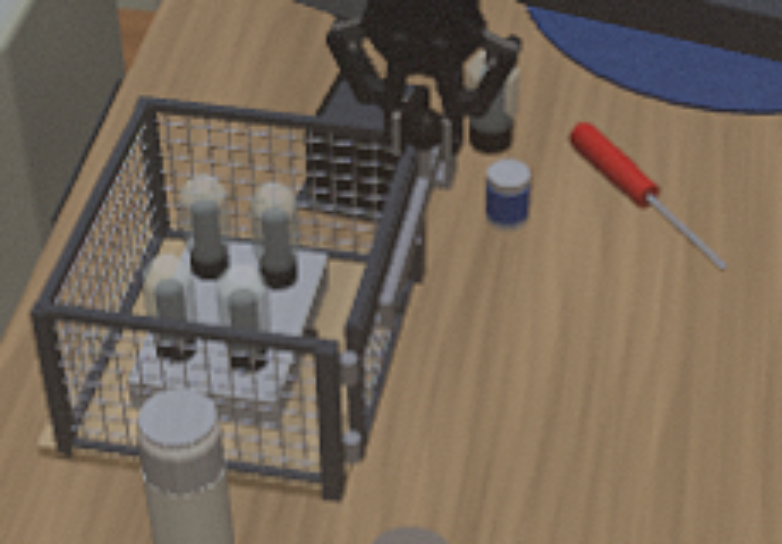

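View pics/scenez8.png

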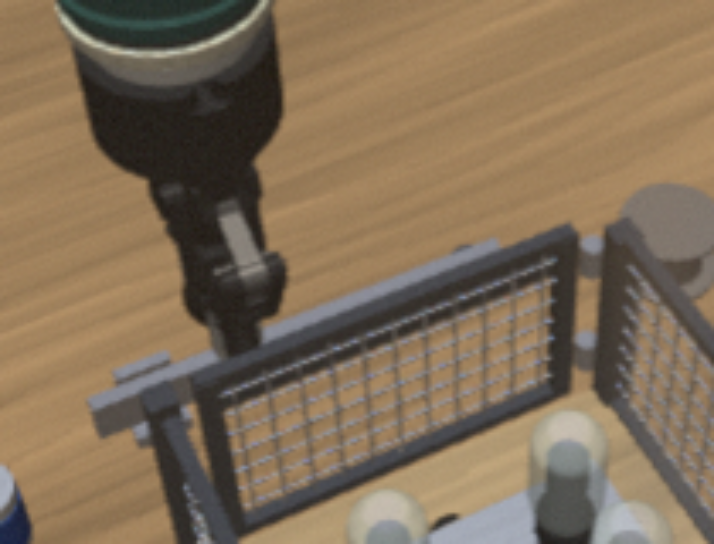

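The bar lies in the catch behind the lip (side view, near (435,165)) and the knob height is back to the level value. Releasing.

```bash
python3 -m crank '[{"offset":[0,0,0],"delta_rot":[0,0,0],"fingers":0.6},{"offset":[0,0,0],"delta_rot":[0,0,0],"fingers":0.8},{"offset":[0,0,0],"delta_rot":[0,0,0],"fingers":0.8},{"offset":[0,0,0],"delta_rot":[0,0,0],"fingers":0.8},{"offset":[0,0,0],"delta_rot":[0,0,0],"fingers":0.8}]'
python3 -m crank '[{"offset":[0,0,-0.015],"delta_rot":[0,0,0],"fingers":0.8},{"offset":[0,0,-0.035],"delta_rot":[0,0,0],"fingers":0.8},{"offset":[0,0,-0.06],"delta_rot":[0,0,0],"fingers":0.8},{"offset":[0,0,-0.09],"delta_rot":[0,0,0],"fingers":0.8},{"offset":[0,0,-0.11],"delta_rot":[0,0,0],"fingers":0.8}]'
python3 - <<'E'
from h import *
for n in("scene","side","wrist"):
    f=r.grab_frame(n)
    im=f["pixels"][140:300,190:420,::-1] if n=="side" else f["pixels"][200:360,190:400,::-1] if n=="scene" else f["pixels"][:,:,::-1]
    cv2.imwrite(f"pics/{n}z9.png",cv2.resize(im,None,fx=3.4,fy=3.4) if n!="wrist" else im)
    k=project(f,[[.637,-.1257,.175]]); print(n,k)
s=r.sense();print(s["time_s"],s["ee_pos"],s["gripper_width"],s["ft_force"])
E
```

```text
time_s: 5.83
ee_pos: [0.6378, -0.1257, 0.1554]
tool_rot: [[0.046, 0.999, -0.005], [0.999, -0.046, -0.001], [-0.001, -0.005, -1.0]]
ft_force: [-0.2, -0.2, 0.9]
gripper_width: 0.803
time_s: 6.25
ee_pos: [0.6394, -0.1258, 0.2682]
tool_rot: [[0.046, 0.999, -0.002], [0.999, -0.046, -0.002], [-0.002, -0.002, -1.0]]
ft_force: [0.9, 0.0, 0.6]
gripper_width: 0.803
scene [[253.69236104 285.40794165]]
side [[314.95759093 177.10667001]]
wrist [[306.4027655  241.40573914]]
6.4 [ 0.63994625 -0.12591338  0.26785016] 0.7985156922703988 [-1.04175028 -0.39805963 -1.23392373]
```

View pics/sidez9.png

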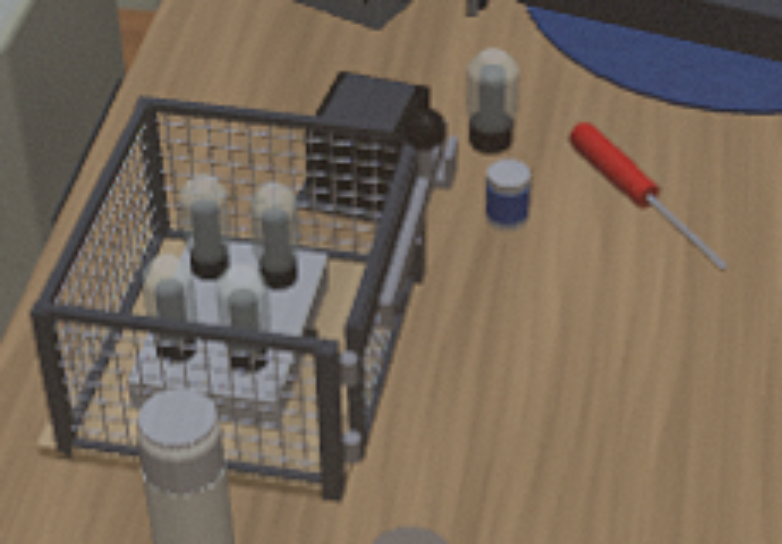

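View pics/scenez9.png

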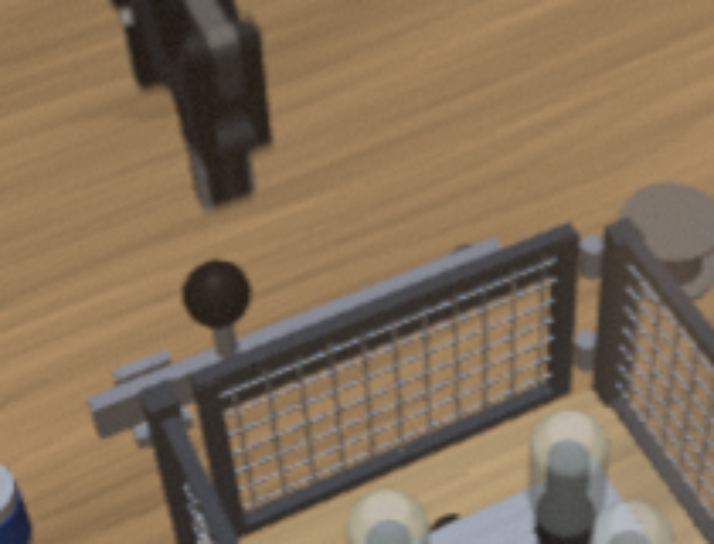

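View pics/wristz9.png

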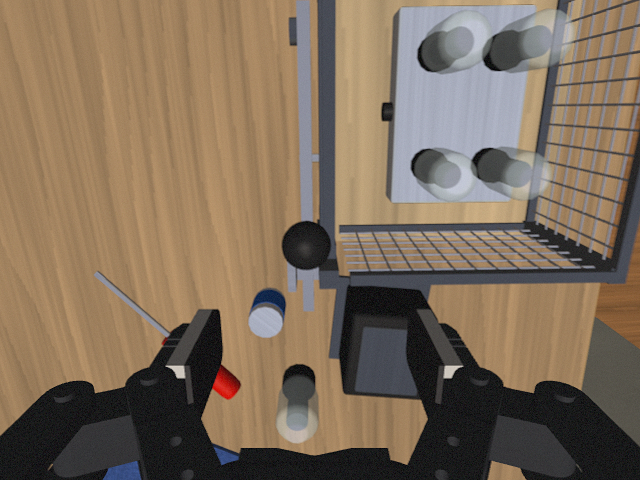

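Run:
```python
from h import *
S=r.grab_frame("scene");D=r.grab_frame("side")
def ball(f,uv):
    u,v=map(int,uv);w=f["pixels"][v-14:v+14,u-14:u+14].max(2)<45
    n,l,st,c=cv2.connectedComponentsWithStats(w.astype(np.uint8)); i=l[14,14]; print(st[i]); return c[i]+[u-14,v-14]
a=ball(S,(253.8,286.5))
print(a,tri(S,(253.8,286.5),D,(314.4,178.2)))
fs=__import__("pickle").load(open("f0.pkl","rb"))
print(tri(S,a,D,(314.4,178.2)))
# gate direction from knob about hinge, level
k=tri(S,(253.8,286.5),D,(314.4,178.2))[0]; d=k[:2]-[.6595,.0586]
print(np.hypot(*d),np.hypot(.185,.015),np.degrees(np.arctan2(d[1],d[0])+np.arctan2(.015,.185)))
```

```text
[  0   0  28  28 627]
[252.1738437  284.93779904] (array([ 0.63770564, -0.1255105 ,  0.17236492]), np.float64(0.0015064159019069932))
(array([ 0.63645484, -0.12603688,  0.17341381]), np.float64(0.004852617269990994))
0.1853959837306809 0.18560711193270585 -92.11559488593633
```

```bash
python3 -c "
from cell import r
print(r.hand_in())"
```

```text
the job is handed in; nothing more can be done
None
```

The gate is shut and latched, and I handed the job in at about 6.5 s of the 38 s allowed.

I gripped the ball knob from above with the jaws square to the gate. I lifted the bar to about 0.25 rad with the gate still about 0.5 rad open. I then swung the gate in until it met its stop (about 8 N with no further movement), lowered the bar along its arc into the catch, let go and rose clear.

**Last checks**
- **Bar:** the knob measured 172 mm high after release, against 173 mm when the bar was level at the start. That puts the bar level and home behind the lip, and the pictures show it lying in the slot.
- **Gate:** its direction about the hinge measured -92.1°, against about -92.3° for shut as worked out from the catch's lip. Rougher readings of the shut direction from the catch, post and walls ranged from about -90.7° to -93.2°.
- **Surroundings:** the force on the tool was about zero after release. The valves and the bystanders seen in the last close-ups looked unmoved; I did not measure them, and the flux jar was outside those views.
- **Check that gave nothing:** my automatic search for the knob's outline in the scene picture spilled into its background. Its centre was unusable, so I relied on the centres read by eye.

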